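# Open the child-safe knife box with the release rod

### The arm

A 6-joint arm with a two-finger parallel gripper is mounted at the origin on the work surface. World frame = base frame: x ahead of the robot, y to its left, z up, the work surface at z = 0. Lengths are in m, angles in rad, forces in N, time in s.
With the tool pointing down it reaches from about 0.35 to 0.925 m from the base axis. Payload 6.4 kg.
Tool frame: the origin (TCP) lies between the finger pads; the fingertips stand 14 mm ahead of it and the grasp point (between the pads) lies 5 mm behind it (bot.finger_overhang is the distance from the TCP to the fingertips, in m); z points along the fingers, y is the direction in which the jaws open and shut (so a half turn about z gives the same grasp; the last joint's range is limited). The gripper opens to 85 mm and grips with 20 to 120 N. Pads are 22 mm wide; open, the fingers measure 114 mm over their backs; the gripper's body (76 mm by 85 mm) begins 54 mm behind the grasp point. The pads swing forward as they close: fully open they stand 13 mm farther back than shut.
Start: joints at [-1.46, 0.245, 1.558, -0, 1.339, -0.174], TCP at [0.183, -0.624, 0.245] pointing down, gripper open.
Joint ranges: [-3.13, 3.13], [-1.02, 2.26], [0.13, 2.54], [-0.95, 4.09], [0.21, 2.88], [-2.74, 2.74]. Speed limits (rad/s): [2.57, 2.57, 3.14, 3.14, 3.14, 3.14].

### API

Orientations are given as a unit quaternion [x, y, z, w].
In Python, from cell import bot gives the robot as it stands.
- The arm moves only by the tool jog_arm, never from a script. Its arguments are lists of equal length, an entry for each row: "offset": the shift along the tool's x, y, z in units of 0.2 m (1.0 is 0.2 m), a list of three; "yaw": the turn about the tool's z in units of 360 degrees (1.0 is 360 degrees); "hand": the opening, from 0 (shut) to 1 (fully open). A call has 1 to 10 rows; each row is the pose to reach, as a shift and turn from the pose commanded when the call began, along the tool's axes at that moment, turning the shorter way round; what a row does not reach only later rows make up. A row lasts 1/12 s, in which the tool goes at most 41.7 mm and 7.16 degrees, less where a joint would pass 70% of its speed; a pose out of reach is approached as far as the arm can. A call with a number of a shift or a turn outside -1 to 1 is refused whole. A call with a gripper value outside its range is refused whole. The fingers move at their own pace and stop on an object; "squeeze" is the grip in N (left out, the last holds). Time passes only in rows, so rows that repeat a pose let the fingers close. It gives the time, the measured TCP pose, the force and the opening at its end, in the units of the state.
- bot.observe(): the state, without advancing time (a new reading comes with each control period).
- bot.snapshot(name): name is "scene" or "top" or "wrist"; returns the picture (384x512x3 uint8, blue, green, red); there is no depth.
- bot.camera_params(name): a dict with "vertical_fov" (degrees; the focal length in pixels is half the picture's height over the tangent of half this angle, whatever the lens; pixels are square), "cx", "cy" (the principal point, pixels), "eye" and "orientation" of the camera in the world; the wrist camera has in their place "tool_from_camera" (4x4, takes a point from camera to tool coordinates, whose origin is the TCP and whose axes are the flange's). Camera axes: x right, y down, z forward; pixel columns grow to the right and rows downward; lengths in m; the calibration is good to about 2 mm. A picture is of the moment at which its call begins: read the wrist's pose just before it. camera_params takes no time and is no camera call.
- bot.close_job(): hands the job in, once; it reports no verdict.
The state is a dict: "clock": time; "joints": joint angles; "qd": joint speeds; "joint_efforts": joint torques, N m; "ee_pos": TCP position; "eef_rot": TCP orientation; "ft_force": force on the tool from outside, world axes, zero at the start; "torque": the same for the moment, N m; "finger_gap": finger opening in m.
Only numpy, scipy, OpenCV 4.12 (cv2) and the standard library are available. Lean on these libraries where they do the work, as an engineer would, in place of code of your own. Each camera call takes 0.05 s, during which the arm holds its last target. There are 200 camera calls.

### The job

Open the child-safe knife box: take the long thin steel rod from its wooden block by its handle, push it straight down through the small hole in the box's roof until the hidden spring latch gives way and the knife tray slides out. Then let go and leave the rod standing in the hole.

Things in the scene. Friction and masses are not known exactly. Their poses are not given: they have to be found in the camera images.
- rod: Long upright rod: bare steel shaft 10 dia x 130, pale wood handle above, 34 dia x 70; 120 g. Origin: lower tip; z up, handle at z 130-200. Loose in a 45 deep well of a 55 high, 70 square wood block, tip 10 over the worktop. Like blocks 90 or more away hold a short rod (same handle, 62 shaft, no use: too short) and a 46 thick wooden masher: only this one shows much bare shaft. (mm)
- hole (a point): Centre of the mouth of the 30 mm square, steel-rimmed hole in the flat roof (z 110 mm) of the fixed plywood knife box, 240 deep x 190 wide x 110 high. Axes: box's, -x out of its front (towards the robot), z up. Box centre is 20 mm in -x, 62 mm in -y from it. A straight 30 mm square well leads down to the latch plate, 70 mm below the mouth, which fills its bottom.
- latch (a joint): Downward travel of the latch plate under the hole, m: 0 at rest, 0.015 at its stop. Spring: 4 N to start, about 6.5 N at 6 mm where the tray is freed, 10 N at the stop. It springs back by itself when let go, and carries the rod's weight without moving.
- tray (a joint): How far the knife tray has slid out of the box's front, m: 0 shut (flush, no handle), 0.07 fully out. Its own spring drives it out in about a second once the latch plate is down 6 mm or more; it stays out.
There are look-alikes about, which are no part of the job. What is shaped like the rod but green or pink is not meant.

How it is judged:
By the outcome, as a careful person would: the job done as asked, in the order asked, and still so for the second after the job is handed in, with the robot touching nothing.
It also fails if it takes over 45 s, if anything falls off the work surface, if the arm or the gripper's body presses on something with over 40 N, if the wrist force passes 120 N, or if a joint passes its speed limit or range.

## Working session

There is one attempt and no reset: what is moved stays moved. The work goes in short steps, Python scripts to look and compute and a tool call to move; the robot and the scene stay as the last step left them, time stands still between calls to the robot, and variables do not carry over. Pictures are saved under pics/ and viewed, about 8 in all and at most 12, crops included, and the job is handed in when it is done.

Besides the shell and the picture viewer there is one more tool, called after "Emit:" in YAML: its name, and indented under it one key for each argument. jog_arm: Moves the arm, as the interface text tells. Its arguments: {"type":"object","properties":{"offset":{"type":"array","items":{"type":"array","items":{"type":"number"}}},"yaw":{"type":"array","items":{"type":"number"}},"hand":{"type":"array","items":{"type":"number"}},"squeeze":{"type":"number"}},"required":["offset","yaw","hand"]}

```bash
mkdir -p pics; python3 - <<'E'
from cell import bot
import cv2,numpy as np
o=bot.observe();print({k:np.round(v,3).tolist() for k,v in o.items()})
for n in("scene","top","wrist"):
    im=bot.snapshot(n);cv2.imwrite(f"pics/{n}0.png",im);print(n,bot.camera_params(n))
E
```

```text
{'clock': 0.0, 'joints': [-1.46, 0.246, 1.559, -0.0, 1.339, -0.174], 'qd': [-0.002, 0.001, 0.001, -0.001, 0.0, 0.001], 'joint_efforts': [-0.001, -42.952, -32.613, -0.0, 0.005, -0.0], 'ee_pos': [0.183, -0.623, 0.244], 'eef_rot': [0.99, 0.142, 0.0, -0.001], 'ft_force': [0.483, -0.397, 0.424], 'torque': [0.038, -0.025, 0.009], 'finger_gap': 0.085}
scene {'vertical_fov': 49.61040238141437, 'cx': 256.41194150936514, 'cy': 191.39577264441172, 'eye': array([1.18902958, 0.1799906 , 0.77669013]), 'orientation': array([ 0.56193339,  0.74114888, -0.28639488, -0.23001561])}
top {'vertical_fov': 50.039049215046596, 'cx': 256.216899885789, 'cy': 184.20434478606714, 'eye': array([0.42952756, 0.00900364, 0.89942471]), 'orientation': array([ 0.71274741, -0.69781071,  0.05116726, -0.04932811])}
wrist {'vertical_fov': 63.30510360237606, 'cx': 255.3142869633021, 'cy': 190.9501006658194, 'tool_from_camera': array([[-7.33529891e-04, -9.55059840e-01, -2.96412152e-01,
         7.62122624e-02],
       [ 9.99999545e-01, -5.19858544e-04, -7.99675510e-04,
         1.12270038e-03],
       [ 6.09645575e-04, -2.96412604e-01,  9.55059787e-01,
        -1.27328388e-01],
       [ 0.00000000e+00,  0.00000000e+00,  0.00000000e+00,
         1.00000000e+00]])}
```

View pics/top0.png

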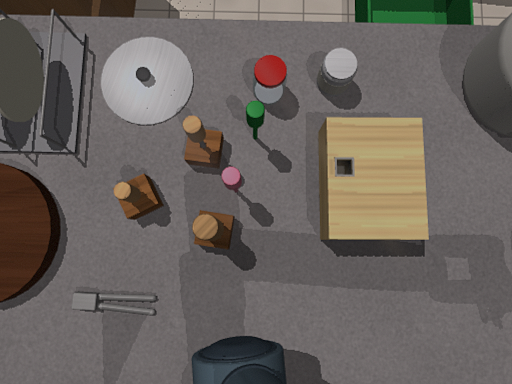

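View pics/scene0.png

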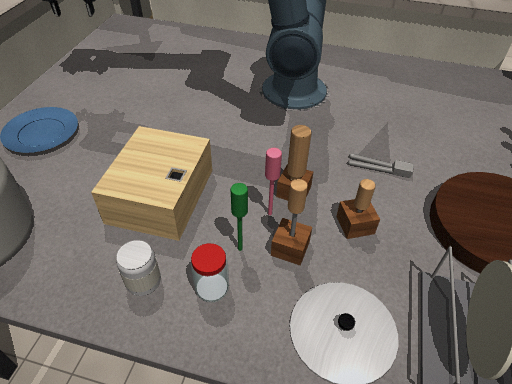

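The scene and top views show these candidates (top px / scene px):
- **Target rod:** wood handle at top (193,124), scene (298,195), with bare shaft visible down to its block.
- **Short rod:** (122,190) / (366,195).
- **Masher:** (205,227) / (299,150).
- **Green look-alike:** (255,113) / (239,200).
- **Pink look-alike:** (231,177) / (273,165).

I choose the first. The hole is at top (344,167), scene (176,175). Next is a close crop to check.

```bash
cat > h.py <<'E'
import cv2,numpy as np
from scipy.spatial.transform import Rotation as R
from cell import bot
def cam(n,o=None):
    p=bot.camera_params(n);f=192/np.tan(np.radians(p["vertical_fov"])/2)
    K=np.array([[f,0,p["cx"]],[0,f,p["cy"]],[0,0,1]])
    if n=="wrist":
        T=np.array(p["tool_from_camera"]);Rt=R.from_quat(o["eef_rot"]).as_matrix()
        return K,Rt@T[:3,:3],Rt@T[:3,3]+np.array(o["ee_pos"])
    return K,R.from_quat(p["orientation"]).as_matrix(),np.array(p["eye"])
def onz(c,uv,z):
    K,M,e=c;d=M@np.linalg.solve(K,[*uv,1]);return e+d*(z-e[2])/d[2]
def proj(c,P):
    K,M,e=c;q=K@(M.T@(np.array(P)-e));return q[:2]/q[2]
def crop(im,x,y,w,h,s): return cv2.resize(im[y:y+h,x:x+w],None,fx=s,fy=s,interpolation=cv2.INTER_CUBIC)
E
python3 - <<'E'
from h import *
t=cv2.imread("pics/top0.png");s=cv2.imread("pics/scene0.png")
a=np.hstack([crop(t,160,100,80,80,5),crop(s,255,170,80,100,4)[:400,:320]])
cv2.imwrite("pics/c1.png",a)
c=cam("top");k=cam("scene")
print("hole",onz(c,(344,167),.11),onz(k,(176,175),.11))
for uv in((327,118),(422,118),(428,239),(321,239)):print(uv,onz(c,uv,.11))
print("handle top",onz(c,(192.5,124),.21),"block",onz(c,(204,147),.055))
for x in (.5,):
  P=onz(c,(192.5,124),.21);print(proj(k,P),proj(k,[P[0],P[1],.055]),proj(c,[P[0],P[1],.055]))
E
```

```text
hole [ 0.58019246 -0.16247123  0.11      ] [ 0.58573899 -0.16031188  0.11      ]
(327, 118) [ 0.67838899 -0.12961897  0.11      ]
(422, 118) [ 0.68257631 -0.31854041  0.11      ]
(428, 239) [ 0.44416894 -0.32133234  0.11      ]
(321, 239) [ 0.43989989 -0.11735554  0.11      ]
handle top [0.63098566 0.12052142 0.21      ] block [0.62701702 0.11933478 0.055     ]
[297.44845258 182.81413384] [290.97118356 232.39245352] [203.50870984 145.14279137]
```

View pics/c1.png

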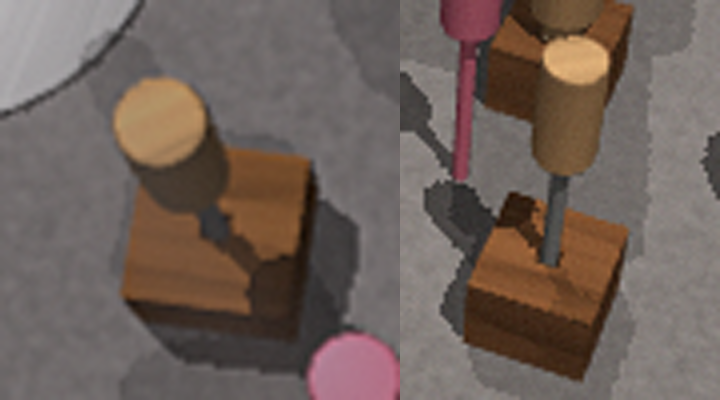

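The crop confirms the choice: a pale wood handle, long bare steel shaft and wood block. The handle top centre is at top px (192.2,124.4), scene px (298.8,185). Next: triangulate it and the neighbours.

```bash
cat >> h.py <<'E'
def tri(obs):
    A=np.zeros((3,3));b=np.zeros(3)
    for (K,M,e),uv in obs:
        d=M@np.linalg.solve(K,[*uv,1]);d/=np.linalg.norm(d);P=np.eye(3)-np.outer(d,d);A+=P;b+=P@e
    return np.linalg.solve(A,b)
def goal(o,P):  # offset in tool units
    return np.round(R.from_quat(o["eef_rot"]).inv().apply(np.array(P)-o["ee_pos"])/.2,3)
E
python3 - <<'E'
from h import *
c=cam("top");k=cam("scene");o=bot.observe()
for n,a,b in(("rod",(192.2,124.4),(298.8,185)),("green",(255,106),(239,188)),("pink",(231,175),(274,154)),("masher",(205,226),(301,132)),("short",(122,190),(368,184)),("hole",(344,167),(176,175))):
    print(n,tri([(c,a),(k,b)]).round(3))
print(goal(o,[.625,.12,.32]))
E
```

```text
rod [0.632 0.123 0.205]
green [0.668 0.014 0.202]
pink [0.546 0.054 0.193]
masher [0.457 0.095 0.193]
short [0.522 0.259 0.139]
hole [ 0.581 -0.163  0.105]
[ 3.168 -2.946 -0.373]
```

Emit:
jog_arm:
  offset:
    - [0.2,-0.18,-0.19]
    - [0.35,-0.33,-0.37]
    - [0.8,-0.74,-0.37]
    - [0.8,-0.74,-0.37]
    - [0.8,-0.74,-0.37]
    - [0.8,-0.74,-0.37]
    - [0.8,-0.74,-0.37]
  yaw: [0,0,0,0,0,0,0]
  hand: [1,1,1,1,1,1,1]

```text
clock: 0.73
ee_pos: [0.297, -0.4334, 0.3206]
eef_rot: [0.99, 0.144, 0.001, 0.001]
ft_force: [0.3, -0.0, 0.4]
finger_gap: 0.0852
```

Emit:
jog_arm:
  offset:
    - [0.99,-0.92,0]
    - [0.99,-0.92,0]
    - [0.99,-0.92,0]
    - [0.99,-0.92,0]
    - [0.99,-0.92,0]
    - [0.99,-0.92,0]
    - [0.99,-0.92,0]
  yaw: [0,0,0,0,0,0,0]
  hand: [1,1,1,1,1,1,1]

```text
clock: 1.32
ee_pos: [0.4341, -0.2016, 0.3191]
eef_rot: [0.99, 0.143, 0.0, -0.0]
ft_force: [-0.7, -0.3, 0.2]
finger_gap: 0.0853
```

Emit:
jog_arm:
  offset:
    - [0.99,-0.92,0]
    - [0.99,-0.92,0]
    - [0.99,-0.92,0]
    - [0.99,-0.92,0]
    - [0.99,-0.92,0]
    - [0.99,-0.92,0]
    - [0.99,-0.92,0]
  yaw: [0,0,0,0,0,0,0]
  hand: [1,1,1,1,1,1,1]

```text
clock: 1.9
ee_pos: [0.5726, 0.0308, 0.3186]
eef_rot: [0.99, 0.143, -0.0, -0.001]
ft_force: [0.1, -0.4, 0.9]
finger_gap: 0.0854
```

```bash
python3 - <<'E'
from h import *
o=bot.observe();print(o["clock"],o["ee_pos"],o["eef_rot"],goal(o,[.625,.12,.32]))
im=bot.snapshot("wrist");cv2.imwrite("pics/w1.png",im)
print(proj(cam("wrist",o),[.632,.123,.21]))
E
```

```text
1.9 [0.57256531 0.03084263 0.318611  ] [ 9.89676345e-01  1.43319407e-01 -1.11496014e-04 -5.17376644e-04] [ 0.378 -0.353 -0.007]
[154.40396896  84.24055674]
```

View pics/w1.png

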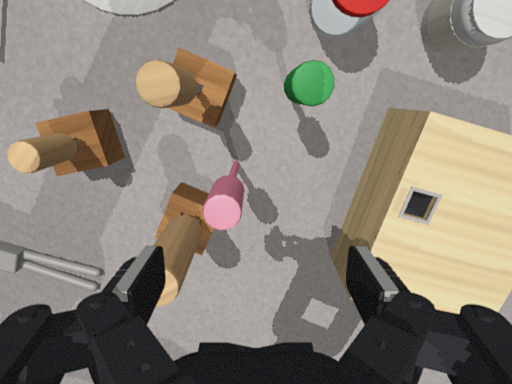

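The wrist view shows the target's handle top at (158.5,84), predicted (154,84). The hole is at (420,205), the pink one at (222,211) and the green one at (315,83). Now combine the wrist view with the fixed cameras.

```bash
python3 - <<'E'
from h import *
o=bot.observe();w=cam("wrist",o);c=cam("top");k=cam("scene")
print("rod",tri([(w,(158.5,84)),(c,(192.2,124.4)),(k,(298.8,185))]),onz(w,(158.5,84),.21))
print("hole",tri([(w,(420,205)),(c,(344,167)),(k,(176,175))]),onz(w,(420,205),.11))
print(goal(o,[.631,.120,.32]))
E
```

```text
rod [0.63222965 0.12285822 0.2054114 ] [0.63344076 0.12170045 0.21      ]
hole [ 0.58202    -0.16342515  0.10552619] [ 0.58413414 -0.16146436  0.11      ]
[ 0.403 -0.339 -0.007]
```

Emit:
jog_arm:
  offset:
    - [0.2,-0.17,0]
    - [0.41,-0.345,0]
    - [0.41,-0.345,0]
    - [0.41,-0.345,0]
    - [0.41,-0.345,0]
    - [0.41,-0.345,0]
  yaw: [0,0,0,0,0,0]
  hand: [1,1,1,1,1,1]

```text
clock: 2.45
ee_pos: [0.6304, 0.116, 0.3187]
eef_rot: [0.99, 0.142, -0.001, 0.0]
ft_force: [-0.1, 0.9, 0.1]
finger_gap: 0.0853
```

```bash
python3 - <<'E'
from h import *
o=bot.observe();print(o["clock"],o["ee_pos"],goal(o,[.632,.1215,.168]))
im=bot.snapshot("wrist");cv2.imwrite("pics/w2.png",im)
print(proj(cam("wrist",o),[.632,.1215,.21]))
E
```

```text
2.45 [0.63038611 0.11601042 0.31871564] [ 0.016 -0.024  0.754]
[248.06471406 190.64475105]
```

View pics/w2.png

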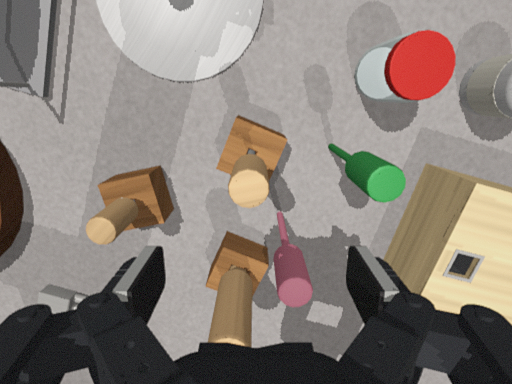

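The handle is centred under the tool at (249,186), clear of the fingers, with pink and green well aside. Descending.

Emit:
jog_arm:
  offset:
    - [0.024,-0.022,0.15]
    - [0.024,-0.022,0.3]
    - [0.024,-0.022,0.45]
    - [0.024,-0.022,0.6]
    - [0.024,-0.022,0.75]
    - [0.024,-0.022,0.75]
    - [0.024,-0.022,0.75]
  yaw: [0,0,0,0,0,0,0]
  hand: [1,1,1,1,1,1,1]

```text
clock: 3.08
ee_pos: [0.6327, 0.1213, 0.168]
eef_rot: [0.99, 0.141, -0.002, -0.0]
ft_force: [-0.0, -0.1, 0.3]
finger_gap: 0.0858
```

Emit:
jog_arm:
  offset:
    - [0,0,0]
    - [0,0,0]
    - [0,0,0]
    - [0,0,0]
    - [0,0,0]
    - [0,0,0]
    - [0,0,0]
    - [0,0,0]
  yaw: [0,0,0,0,0,0,0,0]
  hand: [0,0,0,0,0,0,0,0]
  squeeze: 60

```text
clock: 3.75
ee_pos: [0.635, 0.1226, 0.1713]
eef_rot: [0.99, 0.142, 0.001, 0.0]
ft_force: [0.0, 0.5, 6.1]
finger_gap: 0.0329
```

Emit:
jog_arm:
  offset:
    - [0,0,-0.08]
    - [0,0,-0.16]
    - [0,0,-0.26]
    - [0,0,-0.4]
    - [0,0,-0.55]
    - [0,0,-0.7]
    - [0,0,-0.85]
    - [0,0,-1.0]
    - [0,0,-1.0]
    - [0,0,-1.0]
  yaw: [0,0,0,0,0,0,0,0,0,0]
  hand: [0,0,0,0,0,0,0,0,0,0]

```text
clock: 4.58
ee_pos: [0.6346, 0.1225, 0.3715]
eef_rot: [0.99, 0.142, 0.002, 0.0]
ft_force: [0.0, 0.4, -1.5]
finger_gap: 0.0326
```

```bash
python3 - <<'E'
from h import *
o=bot.observe();print(o["clock"],o["ee_pos"],o["finger_gap"],goal(o,[.583,-.162,.388]))
s=bot.snapshot("scene");w=bot.snapshot("wrist")
cv2.imwrite("pics/l1.png",np.hstack([crop(s,200,60,200,220,1.8),crop(w,156,150,200,220,1.8)]))
E
```

```text
4.5833 [0.63456305 0.12252792 0.37149873] 0.03258329262828574 [-0.647  1.293 -0.084]
```

View pics/l1.png

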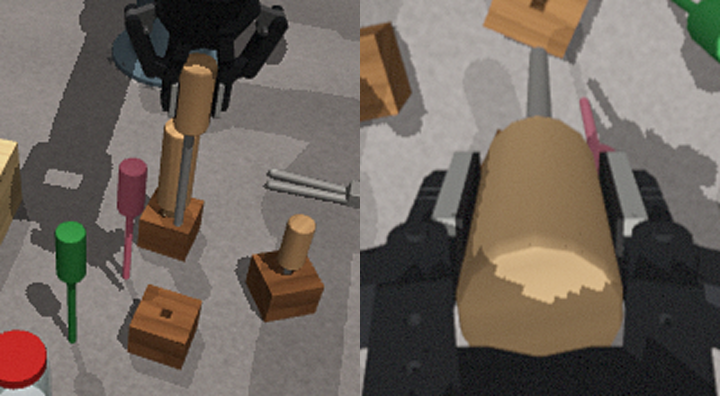

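The rod is out of its block and held. Its tip is at scene px (300,183), wrist px (255,178). Next: triangulate the tip to check its tilt.

```bash
python3 - <<'E'
from h import *
o=bot.observe();w=cam("wrist",o);k=cam("scene")
P=tri([(w,(255,177.5)),(k,(300,183.3))]);print(P,onz(w,(255,177.5),.21),onz(k,(300,183.3),.21))
print(proj(k,[.6345,.1225,.213]),proj(w,[.6345,.1225,.213]),o["ee_pos"],R.from_quat(o["eef_rot"]).as_matrix()[:,2])
E
```

```text
[0.63534027 0.12421492 0.2145714 ] [0.63419463 0.12219637 0.21      ] [0.63088907 0.12546494 0.21      ]
[298.25008758 183.19311405] [254.77235862 177.93596671] [0.6333616  0.12245634 0.36736897] [-2.83470093e-03 -8.63993073e-05 -9.99995978e-01]
```

The rod hangs vertical, its tip under the TCP (TCP z − 0.158). Carrying it over the hole.

Emit:
jog_arm:
  offset:
    - [0,0,-0.1]
    - [-0.05,0.1,-0.1]
    - [-0.12,0.24,-0.1]
    - [-0.2,0.4,-0.1]
    - [-0.27,0.54,-0.1]
    - [-0.325,0.65,-0.1]
    - [-0.325,0.65,-0.1]
  yaw: [0,0,0,0,0,0,0]
  hand: [0,0,0,0,0,0,0]

```text
clock: 5.27
ee_pos: [0.6069, -0.0244, 0.3864]
eef_rot: [0.99, 0.14, -0.002, -0.0]
ft_force: [-0.3, 0.5, -1.1]
finger_gap: 0.033
```

Emit:
jog_arm:
  offset:
    - [-0.05,0.1,0]
    - [-0.12,0.24,0]
    - [-0.2,0.4,0]
    - [-0.27,0.54,0]
    - [-0.325,0.64,0]
    - [-0.325,0.64,0]
    - [-0.325,0.64,0]
    - [-0.325,0.64,0]
  yaw: [0,0,0,0,0,0,0,0]
  hand: [0,0,0,0,0,0,0,0]

```text
clock: 5.93
ee_pos: [0.5816, -0.1607, 0.3878]
eef_rot: [0.99, 0.142, -0.001, -0.001]
ft_force: [-0.0, 0.7, -1.9]
finger_gap: 0.0327
```

Emit:
jog_arm:
  offset:
    - [0,0,0.1]
    - [0,0,0.2]
    - [0,0,0.3]
    - [0,0,0.4]
    - [0,0,0.42]
    - [0,0,0.42]
  yaw: [0,0,0,0,0,0]
  hand: [0,0,0,0,0,0]

```text
clock: 6.43
ee_pos: [0.5811, -0.16, 0.303]
eef_rot: [0.99, 0.143, -0.002, -0.001]
ft_force: [0.1, -0.2, -1.7]
finger_gap: 0.0329
```

```bash
python3 - <<'E'
from h import *
o=bot.observe();print(o["clock"],o["ee_pos"],o["finger_gap"])
s=bot.snapshot("scene");w=bot.snapshot("wrist")
cv2.imwrite("pics/i1.png",np.hstack([crop(s,110,100,130,130,3),crop(w,190,130,130,130,3)]))
p=np.array(o["ee_pos"])-[0,0,.158];print(proj(cam("scene"),p),proj(cam("wrist",o),p))
for h in((.583,-.162,.11),):print(proj(cam("scene"),h),proj(cam("wrist",o),h))
E
```

```text
6.4333 [ 0.58106834 -0.16000194  0.30304233] 0.032906471509937155
[175.02131116 162.34851002] [254.90288281 178.00272662]
[175.77872085 174.04060866] [257.40772284 168.17780135]
```

View pics/i1.png

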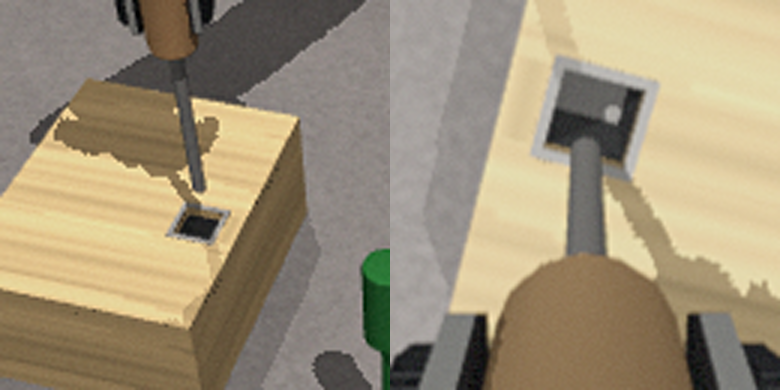

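The hole centre is at wrist px (258.3,169.3). The tip, 35 mm above the roof, is within about 3 mm laterally. Correct by about 3 mm and go down to just above the latch plate.

Emit:
jog_arm:
  offset:
    - [0,0.015,0]
    - [0,0.015,0.06]
    - [0,0.015,0.12]
    - [0,0.015,0.18]
    - [0,0.015,0.24]
    - [0,0.015,0.3]
    - [0,0.015,0.36]
    - [0,0.015,0.42]
    - [0,0.015,0.45]
    - [0,0.015,0.45]
  yaw: [0,0,0,0,0,0,0,0,0,0]
  hand: [0,0,0,0,0,0,0,0,0,0]

```text
clock: 7.37
ee_pos: [0.5815, -0.1641, 0.2128]
eef_rot: [0.99, 0.142, -0.002, -0.001]
ft_force: [-0.7, -0.1, -1.8]
finger_gap: 0.0327
```

Emit:
jog_arm:
  offset:
    - [0,0,0.02]
    - [0,0,0.04]
    - [0,0,0.06]
    - [0,0,0.07]
    - [0,0,0.07]
  yaw: [0,0,0,0,0]
  hand: [0,0,0,0,0]

```text
clock: 7.78
ee_pos: [0.5826, -0.1646, 0.2014]
eef_rot: [0.99, 0.142, 0.0, 0.0]
ft_force: [0.1, 0.2, -0.6]
finger_gap: 0.0327
```

Free descent inside the well. Now press in small steps, watching the force.

Emit:
jog_arm:
  offset:
    - [0,0,0.01]
    - [0,0,0.02]
    - [0,0,0.03]
    - [0,0,0.03]
  yaw: [0,0,0,0]
  hand: [0,0,0,0]

```text
clock: 8.12
ee_pos: [0.583, -0.1647, 0.1964]
eef_rot: [0.99, 0.142, 0.001, 0.0]
ft_force: [-0.9, -0.1, 3.3]
finger_gap: 0.0329
```

Emit:
jog_arm:
  offset:
    - [0,0,0.01]
    - [0,0,0.02]
    - [0,0,0.025]
    - [0,0,0.025]
  yaw: [0,0,0,0]
  hand: [0,0,0,0]

```text
clock: 8.45
ee_pos: [0.5831, -0.1648, 0.1914]
eef_rot: [0.99, 0.142, 0.001, 0.0]
ft_force: [-0.4, 2.2, 7.1]
finger_gap: 0.0329
```

Emit:
jog_arm:
  offset:
    - [0,0,0.01]
    - [0,0,0.02]
    - [0,0,0.02]
    - [0,0,0.02]
    - [0,0,0.02]
    - [0,0,0.02]
    - [0,0,0.02]
    - [0,0,0.02]
    - [0,0,0.02]
    - [0,0,0.02]
  yaw: [0,0,0,0,0,0,0,0,0,0]
  hand: [0,0,0,0,0,0,0,0,0,0]

```text
clock: 9.28
ee_pos: [0.5832, -0.1647, 0.188]
eef_rot: [0.99, 0.142, 0.001, 0.0]
ft_force: [-2.1, 1.1, 7.7]
finger_gap: 0.0329
```

Emit:
jog_arm:
  offset:
    - [0,0,0]
    - [0,0,0]
    - [0,0,0]
    - [0,0,0]
    - [0,0,0]
    - [0,0,0]
  yaw: [0,0,0,0,0,0]
  hand: [0,0,0,0,0,0]

```text
clock: 9.78
ee_pos: [0.5832, -0.1647, 0.188]
eef_rot: [0.99, 0.142, 0.001, 0.0]
ft_force: [-0.8, 1.2, 6.5]
finger_gap: 0.0331
```

```bash
python3 - <<'E'
from h import *
o=bot.observe();print(o["clock"],o["ee_pos"],o["ft_force"])
s=bot.snapshot("scene");t=bot.snapshot("top")
cv2.imwrite("pics/p1.png",np.hstack([crop(s,80,80,170,170,2.3),crop(t,290,100,170,170,2.3)]))
E
```

```text
9.7833 [ 0.58322918 -0.16470271  0.18804135] [-0.75137722  1.24146335  6.46509469]
```

View pics/p1.png

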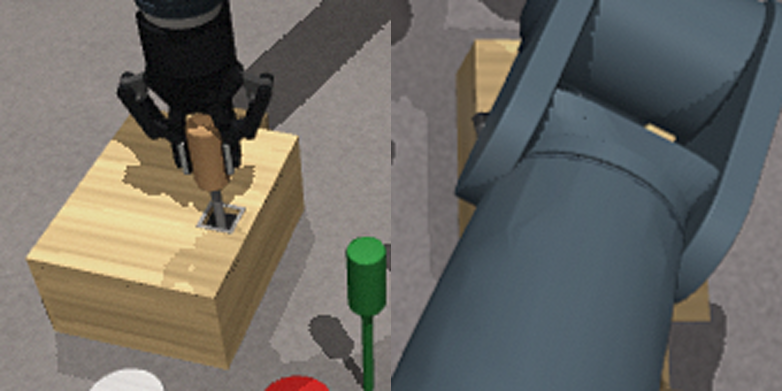

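The rod is in the hole with the latch pressed. The arm hides the box front, so press 3 mm more, hold, then ease back and look.

Emit:
jog_arm:
  offset:
    - [0,0,0.01]
    - [0,0,0.018]
    - [0,0,0.018]
    - [0,0,0.018]
    - [0,0,0.018]
    - [0,0,0.018]
    - [0,0,0.018]
    - [0,0,0.018]
    - [0,0,0.018]
    - [0,0,0.018]
  yaw: [0,0,0,0,0,0,0,0,0,0]
  hand: [0,0,0,0,0,0,0,0,0,0]

```text
clock: 10.72
ee_pos: [0.5837, -0.1648, 0.186]
eef_rot: [0.99, 0.142, 0.001, 0.001]
ft_force: [-2.9, 3.0, 13.1]
finger_gap: 0.0329
```

Emit:
jog_arm:
  offset:
    - [0,0,-0.01]
    - [0,0,-0.02]
    - [0,0,-0.03]
    - [0,0,-0.04]
    - [0,0,-0.045]
    - [0,0,-0.05]
    - [0,0,-0.05]
  yaw: [0,0,0,0,0,0,0]
  hand: [0,0,0,0,0,0,0]

```text
clock: 11.3
ee_pos: [0.5831, -0.1647, 0.194]
eef_rot: [0.99, 0.142, 0.001, 0.0]
ft_force: [-0.4, 0.2, 3.9]
finger_gap: 0.0326
```

```bash
python3 - <<'E'
from h import *
o=bot.observe();print(o["clock"],o["ee_pos"],o["ft_force"])
w=bot.snapshot("wrist");s=bot.snapshot("scene")
cv2.imwrite("pics/p2.png",np.hstack([w[:, :],crop(s,100,80,140,192,2)[:384,:280]]))
E
```

```text
11.3 [ 0.58308517 -0.1647378   0.19404396] [-0.3768781   0.22460907  3.86782033]
```

View pics/p2.png

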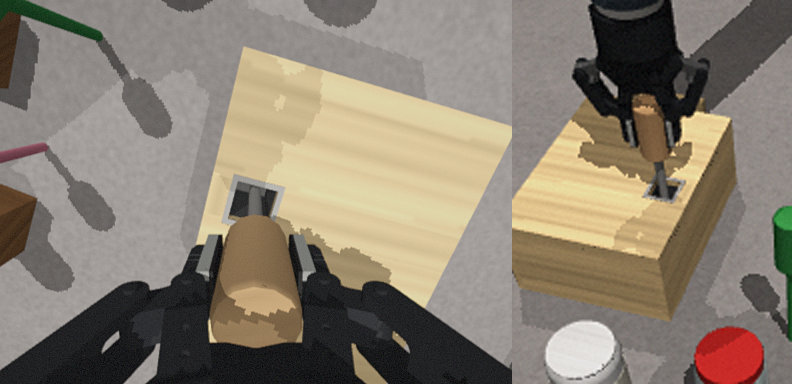

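The front is still hidden. The rod is upright and in the hole; the peak push (about 14 N net) means the latch reached its stop. Unload it, then release.

Emit:
jog_arm:
  offset:
    - [0,0,-0.007]
    - [0,0,-0.013]
    - [0,0,-0.013]
    - [0,0,-0.013]
  yaw: [0,0,0,0]
  hand: [0,0,0,0]

```text
clock: 11.73
ee_pos: [0.5827, -0.1647, 0.1955]
eef_rot: [0.99, 0.142, 0.0, 0.0]
ft_force: [0.5, -0.1, 4.7]
finger_gap: 0.0328
```

Emit:
jog_arm:
  offset:
    - [0,0,0]
    - [0,0,0]
    - [0,0,0]
    - [0,0,0]
    - [0,0,0]
    - [0,0,0]
    - [0,0,0]
    - [0,0,0]
    - [0,0,0]
    - [0,0,0]
  yaw: [0,0,0,0,0,0,0,0,0,0]
  hand: [0.42,0.44,0.48,0.55,0.65,0.8,1,1,1,1]

```text
clock: 12.57
ee_pos: [0.5825, -0.1646, 0.1953]
eef_rot: [0.99, 0.142, 0.0, 0.0]
ft_force: [-0.0, 0.9, -0.4]
finger_gap: 0.0854
```

```bash
python3 - <<'E'
from h import *
o=bot.observe();print(o["clock"],o["ee_pos"],o["ft_force"],o["finger_gap"])
w=bot.snapshot("wrist");s=bot.snapshot("scene")
cv2.imwrite("pics/r1.png",np.hstack([w[:, :],crop(s,100,80,140,192,2)[:384,:280]]))
E
```

```text
12.5667 [ 0.58252562 -0.1645764   0.19532557] [-0.02933711  0.93873074 -0.35433826] 0.08541228603265794
```

View pics/r1.png

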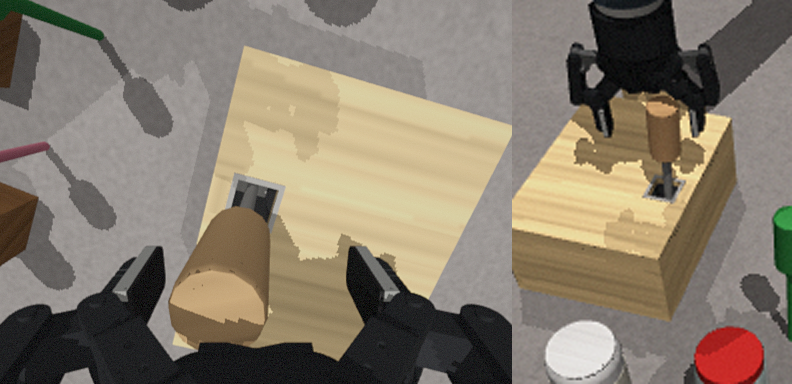

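Released: the rod stands with a slight lean in the hole, clear of both fingers. Retreating straight up, then aside.

Emit:
jog_arm:
  offset:
    - [0,0,-0.08]
    - [0,0,-0.18]
    - [0,0,-0.3]
    - [0,0,-0.45]
    - [0,0,-0.6]
    - [0,0,-0.75]
    - [0,0,-0.75]
  yaw: [0,0,0,0,0,0,0]
  hand: [1,1,1,1,1,1,1]

```text
clock: 13.25
ee_pos: [0.5847, -0.1656, 0.3536]
eef_rot: [0.99, 0.142, 0.005, 0.004]
ft_force: [1.0, -0.0, 1.8]
finger_gap: 0.0854
```

Emit:
jog_arm:
  offset:
    - [-0.1,0.15,0]
    - [-0.2,0.3,0]
    - [-0.3,0.5,0]
    - [-0.4,0.7,0]
    - [-0.5,0.9,0]
    - [-0.5,1,0]
    - [-0.5,1,0]
  yaw: [0,0,0,0,0,0,0]
  hand: [1,1,1,1,1,1,1]

```text
clock: 13.83
ee_pos: [0.5414, -0.3897, 0.3438]
eef_rot: [0.99, 0.139, -0.001, 0.0]
ft_force: [0.6, 0.4, -0.4]
finger_gap: 0.0856
```

Emit:
jog_arm:
  offset:
    - [-0.1,0.15,0]
    - [-0.2,0.3,0]
    - [-0.3,0.5,0]
    - [-0.4,0.7,0]
    - [-0.4,0.9,0]
    - [-0.4,1,0]
    - [-0.4,1,0]
  yaw: [0,0,0,0,0,0,0]
  hand: [1,1,1,1,1,1,1]

```text
clock: 14.42
ee_pos: [0.5212, -0.6028, 0.3417]
eef_rot: [0.99, 0.14, -0.001, -0.001]
ft_force: [0.1, -0.8, -0.1]
finger_gap: 0.0851
```

```bash
python3 - <<'E'
from h import *
o=bot.observe();print(o["clock"],o["ee_pos"],o["qd"])
t=bot.snapshot("top");s=bot.snapshot("scene")
cv2.imwrite("pics/f1.png",np.hstack([t[:,180:],crop(s,80,80,140,192,2)[:384,:280]]))
E
```

```text
14.4167 [ 0.52116587 -0.60279012  0.34169825] [ 0.04058719 -0.07420762  0.09727318  0.01300815  0.0189022   0.01277356]
```

View pics/f1.png

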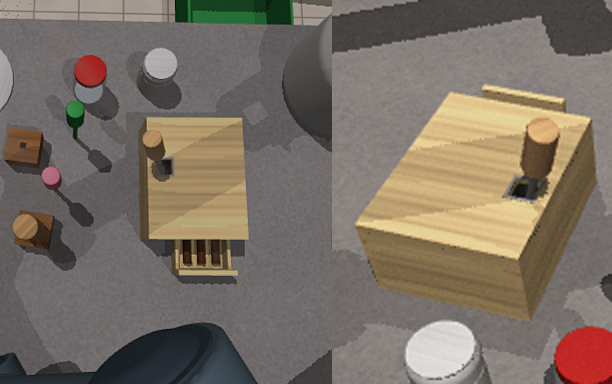

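The tray is out, with knives visible at (205,255). The rod stands in the hole at (153,145), leaning a little, and the robot is clear. Settle briefly and hand in.

Emit:
jog_arm:
  offset:
    - [0,0,0]
    - [0,0,0]
    - [0,0,0]
    - [0,0,0]
  yaw: [0,0,0,0]
  hand: [1,1,1,1]

```text
clock: 14.85
ee_pos: [0.5225, -0.598, 0.3463]
eef_rot: [0.99, 0.142, 0.0, 0.0]
ft_force: [0.4, 0.5, 0.2]
finger_gap: 0.0855
```

```bash
python3 -c "
from cell import bot
print(bot.observe()['clock']);print(bot.close_job())"
```

```text
14.85
the job is handed in; nothing more can be done
None
```

The knife box is open. I took the long rod from its block by the handle and pushed it straight down through the roof hole. The push peaked at about 14 N, which suggests the latch reached its stop. I then eased off, let go and moved the arm clear, handing in at 14.9 s.

The last pictures show the tray out with the knives visible. The rod is standing in the hole with a slight lean, nothing has been knocked over, and the robot is touching nothing. The arm hid the box front while I pressed, so I could only confirm the tray was out after retreating. No check failed or disagreed beyond the few millimetres of camera error.

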